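# Refit washed vacuum-cleaner dust bins

## Task

These vacuum-cleaner dust bins are washed: take the bottle brush out of the bin it was left in and stand it in the empty steel pot, refit every bin with a mesh cone fully home in its throat, and lower every filter there is on the bench fully home into a mesh cone of its own. Lower the cones and filters in, do not drop them, leave the bins and the pot standing upright, and do not disturb the vacuum body or the meter.

Things in the scene. Friction and masses are not known exactly. Their poses are not given: they have to be found in the camera images.
- bin1: Loose dust bin: clear plastic bucket 110 mm high, 92 mm across at the foot, 110 mm across its solid grey collar (top 30 mm). The opening is a conical throat, 78.4 mm across at the top face, 68.4 mm 30 mm lower; below it hollow to a floor 6 mm thick, 87 mm across. A loop handle stands 34 mm out past the collar on its +x side, below the top. About 0.45 kg. Origin: centre of the underside; z up.
- bin2: A second dust bin, the same as bin1.
- bin3: A third dust bin, the same as bin1.
- cone1: Mesh cone 121 mm high on its small end: straight outer taper, 45 mm across at the foot to 76 mm at height 92; flange 88 mm across (92 to 97 mm), round neck 64 mm across (97 to 121 mm) to grip. Open on top: inside tapers from 57 mm at the mouth to 40 mm, closed, 83 mm down. 0.12 to 0.21 kg. Origin: centre of the underside; z up through the mouth. Any turn about z will do.
- cone2: A second mesh cone, the same as cone1. Fully home in a bin, a cone's flange lies flat on the bin's top face: its origin is then 18 mm above the bin's, on the same axis, with about 1.2 mm play all round.
- cone3: A third mesh cone, the same as cone1. All three cones are always there.
- filter1: Pleated paper filter cone 107 mm high on its small end: 39 mm across at the foot, widening straight to 54 mm at height 75; flat round cap 62 mm across (75 to 81 mm), round knob 28 mm across (81 to 107 mm) to hold. 0.07 to 0.12 kg. Origin: centre of the underside; z up through the knob. Any turn about z will do.
- filter2: A second filter cone, the same as filter1. Fully home in a mesh cone, a filter's cap lies flat on the rim of the neck: its origin is then 46 mm above the cone's, on the same axis, with about 1.5 mm play all round.
- filter3: A third filter cone, the same as filter1. Two or three of the filters are there.
- brush: Bottle brush, 205 mm long, standing upright on its foot in one of the bins: a stiff round head 48 mm across and 85 mm long with a flat end, a thin neck, then a round wooden handle 22 mm across, from 120 to 205 mm. Mass about 0.14 kg. Origin: centre of the flat end of the head; z along the handle.
- pot: Empty straight steel pot, 95 mm high, 84 mm across outside (88 mm at the rim), 74 mm across inside, floor 5 mm thick, loose on the bench, about 0.6 kg. Origin: centre of the underside; z up.
- vac_body: Bystander, not to be moved: white motor body of a hand-held vacuum cleaner lying on the bench, about 195 mm long (its own x), 80 mm wide, 115 mm high with its grip. Origin: under its middle.
- meter: Bystander, not to be moved: black multimeter lying flat, 150 x 78 mm, 36 mm high (46 mm over its dial). Origin: centre of the underside.
Not all that is in view belongs to the job. Leave any green look-alike of the cone2 alone.

How it is judged:
By the outcome, as a careful person would: the job done as asked, in the order asked, and still so for the second after the job is handed in, with the robot touching nothing.
Of filter1, filter2, filter3 only 2 to 3 are there at a start; the rules pass over those that are not, and their reading is None.
At some moment in a run one of bin1, bin2, bin3 may be knocked a few centimetres aside while the robot is not near it.
It also fails if it takes over 208 s, if anything falls off the work surface, if the arm or the gripper's body presses on something with over 40 N, if the wrist force passes 120 N, or if a joint passes its speed limit or range.

## Robot

A 6-joint arm with a two-finger parallel gripper is mounted at the origin on the work surface. World frame = base frame: x ahead of the robot, y to its left, z up, the work surface at z = 0. Lengths are in m, angles in rad, forces in N, time in s.
With the tool pointing down it reaches from about 0.275 to 1 m from the base axis. Payload 8.4 kg.
Tool frame: the origin (TCP) lies on the centre line of the jaws, within the pads' length; the fingertips stand 17 mm ahead of it and the grasp point (between the pads) lies 2 mm behind it (bot.tcp_to_tips is the y of the fingertips in the tool frame, in m); y points along the fingers, z is the direction in which the jaws open and shut, and the axes are right-handed (so a half turn about y gives the same grasp; the last joint's range is limited). The gripper opens to 85 mm and grips with 20 to 120 N. Pads are 22 mm wide; open, the fingers measure 114 mm over their backs; the gripper's body (76 mm by 85 mm) begins 54 mm behind the grasp point. The pads swing forward as they close: fully open they stand 13 mm farther back than shut.
Start: joints at [-1.156, 0.353, 1.633, -0, 1.155, -0.002], TCP at [0.253, -0.571, 0.248] pointing down, gripper open.
Joint ranges: [-2.63, 2.63], [-0.92, 2.1], [0.06, 2.66], [-1.3, 4.44], [0, 2.69], [-3.02, 3.02]. Speed limits (rad/s): [2.22, 2.22, 2.79, 3.14, 3.14, 3.14].

## Interface

Orientations are given as a unit quaternion [x, y, z, w].
In Python, from workcell import bot, hand, kinematics, get_obs, vision, hand_in gives the robot as it stands. The module is installed in compiled form; this text tells all that it offers. Calls block until the motion is done:
- bot.reach(position, orientation): joint-space move of the TCP to a pose.
- bot.servo_line(position, ori=None, velocity=0.15): straight line of the TCP; ori=None keeps the orientation; velocity is the mean speed in m/s.
- bot.goto_joints(angles): joint-space move.
- hand.move_gripper(opening, strength=None): finger opening in m; strength is the grip in N (None keeps the last); returns when the fingers have stopped.
- bot.dwell(seconds).
- kinematics.solve_ik(position, orientation): joint angles nearest the present ones, or None.
- get_obs(): the state.
- vision.read_camera(name): name is "side" or "top" or "wrist"; returns a dict with "frame" (384x512x3 uint8, red, green, blue), "intrinsics" (3x3 intrinsics, pixels), "view" (4x4, takes a point from world to camera coordinates). Camera axes: x right, y down, z forward; pixel columns grow to the right and rows downward; lengths in m; the calibration is good to about 2 mm. The wrist camera is an equidistant fisheye: a pixel r from the principal point sees the ray r / f radians off the axis. A picture is of the moment at which its call begins. There is no depth.
A pose or a line that the arm cannot do raises bot.IKError and nothing moves.
- hand_in(): hands the job in, once; it reports no verdict.
The state is a dict: "time_s": time; "joint_pos": joint angles; "joint_vel": joint speeds; "joint_efforts": joint torques, N m; "position": TCP position; "orientation": TCP orientation; "wrist_force": force on the tool from outside, world axes, zero at the start; "ft_torque": the same for the moment, N m; "gripper_width": finger opening in m.
Only numpy, scipy, OpenCV 4.12 (cv2) and the standard library are available. Lean on these libraries where they do the work, as an engineer would, in place of code of your own. Each camera call takes 0.05 s, during which the arm holds its last target. There are 200 camera calls.

## Working session

There is one attempt and no reset: what is moved stays moved. The work goes in short steps, each a Python script; the robot and the scene stay as the last script left them, time stands still between calls to the robot, and variables do not carry over. Pictures are saved under pics/ and viewed, about 12 in all and at most 16, crops included, and the job is handed in when it is done.

```bash
mkdir -p pics; ls
python3 - <<'E'
from workcell import bot, hand, kinematics, get_obs, vision
import cv2,numpy as np
o=get_obs();print(o, bot.tcp_to_tips)
for n in ("top","side"):
    c=vision.read_camera(n);print(n,c["intrinsics"].tolist(),c["view"].round(4).tolist())
    im=c["frame"][:,:,::-1]
    cv2.imwrite(f"pics/{n}0raw.png",im);cv2.imwrite(f"pics/{n}0.png",cv2.resize(im,(800,600),interpolation=cv2.INTER_CUBIC))
E
```

```text
pics
{'time_s': 0.0, 'joint_pos': array([-1.15636878e+00,  3.53688708e-01,  1.63414166e+00, -1.37813768e-05,
        1.15522361e+00, -2.40033366e-03]), 'joint_vel': array([ 0.00041903,  0.00030067, -0.00058568,  0.00069961,  0.00049263,
       -0.00066812]), 'joint_efforts': array([ 1.84504570e-03, -6.05237460e+01, -3.42065477e+01,  3.62529454e-05,
        9.09636612e-03,  1.20738005e-05]), 'position': array([ 0.25284695, -0.57106086,  0.24753313]), 'orientation': array([-0.14641829,  0.69230944, -0.6912998 ,  0.14619819]), 'wrist_force': array([-1.16236217, -0.45824933, -0.03401689]), 'ft_torque': array([-0.05277534,  0.03335991, -0.06245618]), 'gripper_width': 0.08541368230691196} 0.017
top [[475.48546948409256, 0.0, 255.7814993689444], [0.0, 475.48546948409256, 186.16453663706278], [0.0, 0.0, 1.0]] [[-0.0197, -0.9997, -0.0151, 0.0359], [-0.997, 0.0207, -0.0745, 0.5612], [0.0747, 0.0136, -0.9971, 1.8037], [0.0, 0.0, 0.0, 1.0]]
side [[353.7946026703562, 0.0, 256.7933116764846], [0.0, 353.7946026703562, 190.22200148716902], [0.0, 0.0, 1.0]] [[-0.9328, -0.3602, 0.0086, 0.5236], [-0.1865, 0.4623, -0.8669, 0.1238], [0.3083, -0.8103, -0.4984, 1.1695], [0.0, 0.0, 0.0, 1.0]]
```

View pics/top0.png

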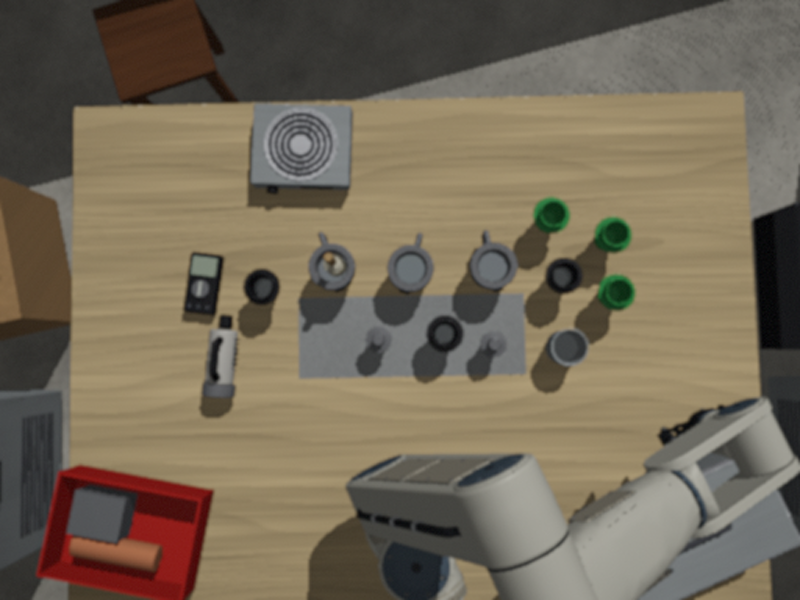

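View pics/side0.png

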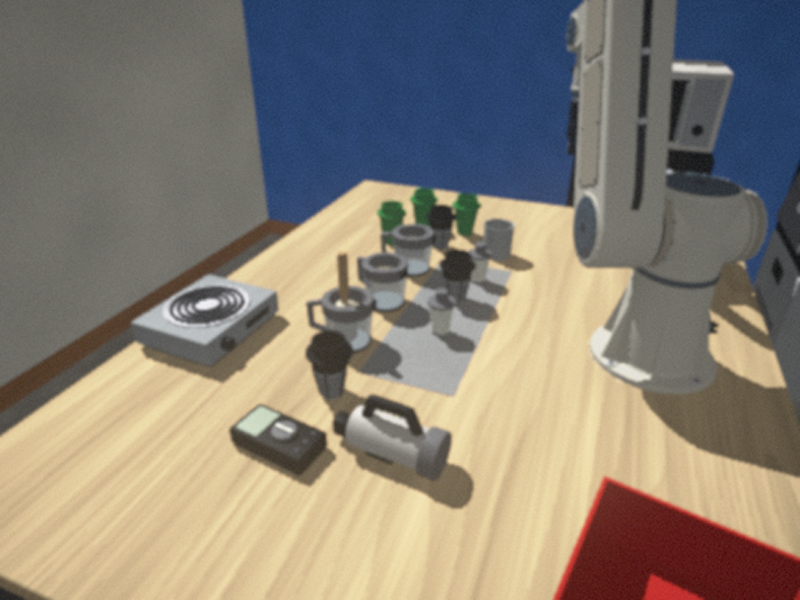

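The top view (800 px wide) shows:
- Bins at (332,267), which holds the brush, (410,268) and (493,265).
- Pot at (568,347).
- Black cones at (262,287), (445,334) and (564,275). The green look-alikes at (551,215), (612,234) and (617,292) are not part of the job.
- Filters at (377,340) and (493,344).

The arm hides part of the bench, so I'll check there for a third filter.

```bash
cat > h.py <<'E'
from workcell import bot, hand, kinematics, get_obs, vision, hand_in
import cv2, numpy as np
from scipy.spatial.transform import Rotation as Ro
def down(a):
    c,s=np.cos(a),np.sin(a)
    return Ro.from_matrix(np.array([[s,0,c],[-c,0,s],[0,-1,0]])).as_quat()
def yaw(x,y,off=0): return np.arctan2(y,x)+OFF+off
OFF=np.pi/2
def project(cam,P,name):
    V,K=cam["view"],cam["intrinsics"]; p=P@V[:3,:3].T+V[:3,3]
    if name=="wrist":
        rho=np.linalg.norm(p[...,:2],axis=-1); th=np.arctan2(rho,p[...,2]); s=th/np.maximum(rho,1e-9)
    else: s=1/p[...,2]
    return np.stack([K[0,0]*p[...,0]*s+K[0,2],K[1,1]*p[...,1]*s+K[1,2]],-1).astype(np.float32)
def ortho(cam,name,c,z,half=.08,px=.0005):
    """map patch at height z; row = -x (x up), col = -y (y left)"""
    n=int(2*half/px); t=half-(np.arange(n)+.5)*px
    X,Y=np.meshgrid(t,t,indexing='ij')
    P=np.stack([X+c[0],Y+c[1],np.full_like(X,z)],-1); m=project(cam,P,name)
    return cv2.remap(cam["frame"],m[...,0],m[...,1],cv2.INTER_CUBIC)[:,:,::-1].copy()
def unproj(cam,uv,z):
    V,K=cam["view"],cam["intrinsics"]; R,t=V[:3,:3],V[:3,3]; o=-R.T@t
    d=R.T@np.array([(uv[0]-K[0,2])/K[0,0],(uv[1]-K[1,2])/K[1,1],1]); return (o+d*(z-o[2])/d[2])[:2]
E
python3 - <<'E'
from h import *
R=Ro.from_quat(get_obs()["orientation"]).as_matrix();print("jaw yaw",np.arctan2(R[1,2],R[0,2]),"az",np.arctan2(-.571,.253))
c=vision.read_camera("top")
for n,u,z in [("binA",(332,266),.11),("binB",(410,268),.11),("binC",(493,265),.11),("pot",(568,347),.095),("coneL",(262,287),.121),("coneM",(445,334),.121),("coneR",(564,275),.121),("fA",(377,338),.107),("fB",(493,342),.107),("vac",(220,357),.08),("meter",(203,284),.036)]:
    print(n,unproj(c,np.array(u)/1.5625,z).round(3))
w=vision.read_camera("wrist");V=w["view"];print(w["intrinsics"].round(1).tolist(),"campos",(-V[:3,:3].T@V[:3,3]).round(3),"axis",V[2,:3].round(3))
E
```

```text
jaw yaw -1.1539889272827009 az -1.1537100230615613
binA [0.617 0.181]
binB [ 0.608 -0.002]
binC [ 0.611 -0.196]
pot [ 0.417 -0.367]
coneL [0.57  0.344]
coneM [ 0.452 -0.08 ]
coneR [ 0.583 -0.358]
fA [0.446 0.078]
fB [ 0.432 -0.191]
vac [0.409 0.453]
meter [0.588 0.505]
[[297.3, 0.0, 258.0], [0.0, 297.3, 194.7], [0.0, 0.0, 1.0]] campos [ 0.324 -0.541  0.374] axis [-0.276 -0.121 -0.954]
```

Run:
```python
from h import *
import pickle
objs=dict(binA=(.617,.181,.11),binB=(.608,-.002,.11),binC=(.611,-.196,.11),pot=(.417,-.367,.095),coneL=(.57,.344,.121),coneM=(.452,-.08,.121),coneR=(.583,-.358,.121),fA=(.446,.078,.107),fB=(.432,-.191,.107))
views=[]
for p in [(.48,-.29,.36),(.5,-.04,.36),(.52,.22,.36)]:
    bot.reach(p,down(np.arctan2(p[1],p[0]))); w=vision.read_camera("wrist"); views.append(w)
t=vision.read_camera("top"); print(get_obs()["time_s"])
pickle.dump((views,t),open("v.pkl","wb"))
tiles=[]
for n,(x,y,z) in objs.items():
    best=min(views,key=lambda w:np.linalg.norm((-w["view"][:3,:3].T@w["view"][:3,3])[:2]-[x,y]))
    im=cv2.resize(ortho(best,"wrist",(x,y),z,.066,.0005),(264,264))[:196+68]
    im=cv2.resize(im,(198,198))  # 0.667 mm/px
    cv2.drawMarker(im,(99,99),(0,0,255),0,8,1);cv2.putText(im,n,(3,12),0,.4,(0,255,255),1);tiles.append(im)
while len(tiles)<12: tiles.append(np.zeros_like(tiles[0]))
cv2.imwrite("pics/m1.png",np.vstack([np.hstack(tiles[i:i+4]) for i in (0,4,8)]))
a=cv2.resize(t["frame"][:,:,::-1],(400,300));b=cv2.resize(views[0]["frame"][:,:,::-1],(400,300))
c=cv2.resize(views[1]["frame"][:,:,::-1],(400,300));d=cv2.resize(views[2]["frame"][:,:,::-1],(400,300))
cv2.imwrite("pics/m2.png",np.vstack([np.hstack([a,b]),np.hstack([c,d])]))
```

```text
3.8083
```

View pics/m1.png

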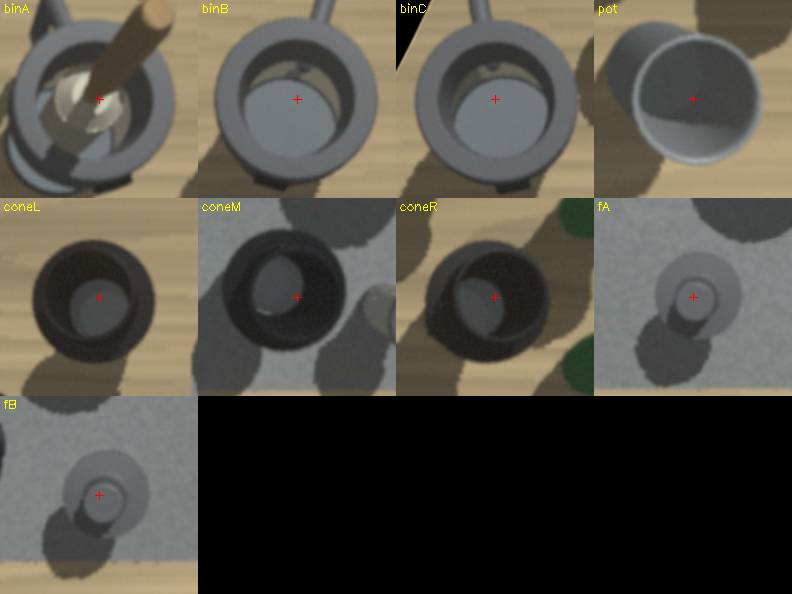

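View pics/m2.png

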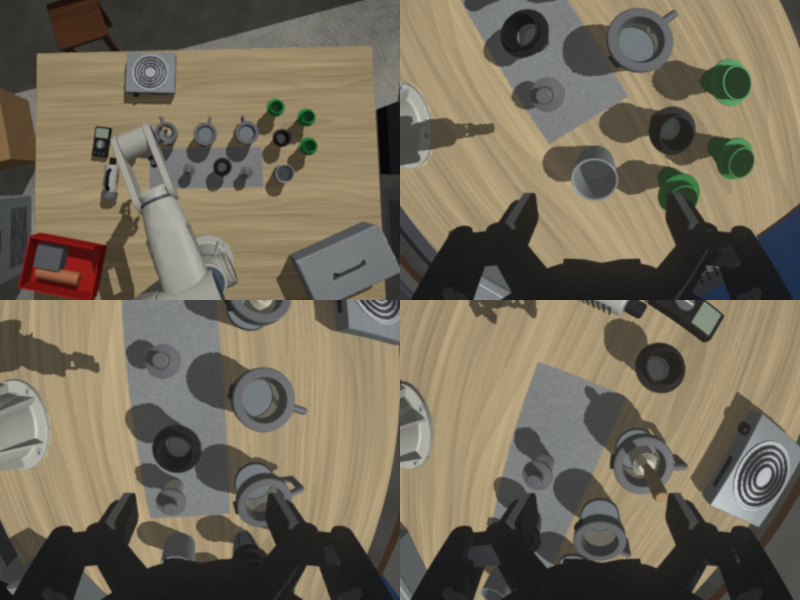

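Two filters only, one black cone each at L, M and R, and no third filter anywhere. Next I'll refine automatically with known-radius circles, each in its own height plane.

```bash
cat >> h.py <<'E'
SPEC=dict(bin=(.055,.110),pot=(.044,.095),cone=(.044,.097),f=(.031,.081))
def circ(cam,name,c,z,r,px=.0005,win=.035):
    """known-radius circle: maximise mean radial gradient magnitude over centre"""
    half=r+win+.01; g=cv2.GaussianBlur(cv2.cvtColor(ortho(cam,name,c,z,half,px),cv2.COLOR_BGR2GRAY).astype(np.float32),(0,0),2.)
    gx,gy=cv2.Sobel(g,cv2.CV_32F,1,0),cv2.Sobel(g,cv2.CV_32F,0,1)
    R=r/px; k=int(R)+4; yy,xx=np.mgrid[-k:k+1,-k:k+1].astype(np.float32); d=np.hypot(xx,yy)
    w=np.exp(-((d-R)/1.0)**2/2); w/=w.sum(); d[d==0]=1
    # signed radial gradient; sign-insensitive overall
    s=lambda a,b: cv2.filter2D(np.clip(a,-60,60),-1,b,borderType=cv2.BORDER_CONSTANT)
    S=np.abs(s(gx,w*xx/d)+s(gy,w*yy/d)); n=S.shape[0]; m=int(.01/px)+int(R)
    S[:m]=0;S[-m:]=0;S[:,:m]=0;S[:,-m:]=0
    i,j=np.unravel_index(S.argmax(),S.shape)
    return c[0]+half-(i+.5)*px, c[1]+half-(j+.5)*px, float(S.max())
E
python3 - <<'E'
from h import *
import pickle
views,t=pickle.load(open("v.pkl","rb"))
objs=dict(binA=(.6163,.1853),binB=(.6087,-.0013),binC=(.611,-.1967),pot=(.4177,-.370),coneL=(.57,.344),coneM=(.452,-.08),coneR=(.583,-.358),fA=(.446,.078),fB=(.432,-.191))
for n,c in objs.items():
    k=[s for s in SPEC if n.startswith(s)][0]; r,z=SPEC[k]
    print(n,[tuple(np.round(circ(w,"wrist",c,z,r,win=.02),4)) for w in views],"top",np.round(circ(t,"top",c,z,r,win=.02),4))
im=[]
for w in views[1:]:
    a=cv2.resize(ortho(w,"wrist",(.6163,.1853),.211,.04,.0002),(400,400));cv2.drawMarker(a,(200,200),(0,0,255),0,10,1);im.append(a)
cv2.imwrite("pics/m3.png",np.hstack(im))
E
```

```text
binA [(np.float64(0.701), np.float64(0.27), np.float64(0.0)), (np.float64(0.61), np.float64(0.1785), np.float64(20.3423)), (np.float64(0.6105), np.float64(0.187), np.float64(24.2446))] top [ 0.6115  0.183  16.4669]
binB [(np.float64(0.598), np.float64(-0.0191), np.float64(0.0)), (np.float64(0.607), np.float64(-0.0011), np.float64(34.2807)), (np.float64(0.6004), np.float64(0.0134), np.float64(31.4272))] top [ 6.05400e-01 -1.00000e-04  1.34042e+01]
binC [(np.float64(0.6082), np.float64(-0.197), np.float64(30.0431)), (np.float64(0.6038), np.float64(-0.1864), np.float64(27.8025)), (np.float64(0.5918), np.float64(-0.177), np.float64(2.2313))] top [ 0.6002 -0.184  13.9404]
pot [(np.float64(0.4164), np.float64(-0.3707), np.float64(21.8348)), (np.float64(0.4164), np.float64(-0.3757), np.float64(12.8722)), (np.float64(0.404), np.float64(-0.3612), np.float64(10.2988))] top [ 0.415  -0.3602 16.3659]
coneL [(np.float64(0.6437), np.float64(0.4178), np.float64(0.0)), (np.float64(0.6437), np.float64(0.4178), np.float64(0.0)), (np.float64(0.5717), np.float64(0.3512), np.float64(65.2121))] top [0.579
[... 211 characters left out ...]
))] top [ 0.4542 -0.0782 28.7852]
coneR [(np.float64(0.5832), np.float64(-0.3607), np.float64(48.9615)), (np.float64(0.5807), np.float64(-0.3538), np.float64(12.6753)), (np.float64(0.5632), np.float64(-0.3382), np.float64(0.0))] top [ 0.5852 -0.3622 28.182 ]
fA [(np.float64(0.4388), np.float64(0.0623), np.float64(9.3207)), (np.float64(0.4432), np.float64(0.0768), np.float64(20.3129)), (np.float64(0.4432), np.float64(0.0798), np.float64(24.67))] top [0.4432 0.0778 8.7195]
fB [(np.float64(0.4272), np.float64(-0.1942), np.float64(19.5939)), (np.float64(0.4272), np.float64(-0.1912), np.float64(24.5054)), (np.float64(0.4378), np.float64(-0.1862), np.float64(3.6987))] top [ 0.4278 -0.1918  8.9581]
```

View pics/m3.png

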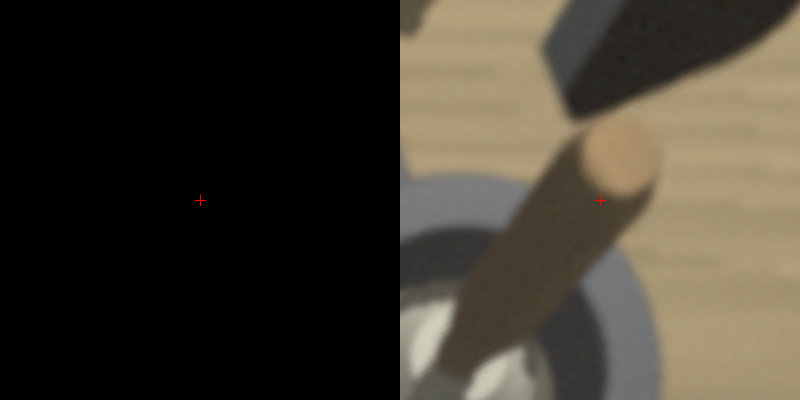

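Brush handle top is at about (0.625, 0.181), near the throat wall. Moving it now.

```bash
cat >> h.py <<'E'
def rad(x,y): return down(np.arctan2(y,x))
def st(tag=""):
    o=get_obs(); print(tag,"t=%.1f"%o["time_s"],"p",o["position"].round(4),"F",o["wrist_force"].round(1),"w %.4f"%o["gripper_width"])
def go(x,y,z,v=.35): bot.servo_line([x,y,z],rad(x,y),velocity=v)
E
python3 - <<'E'
from h import *
x,y=.625,.181
go(x,y,.29); go(x,y,.172,.2)
hand.move_gripper(.015,40); st("grip")
w=vision.read_camera("wrist")
go(x,y,.31,.25); st("lift"); 
px,py=.417,-.3705
go(px,py,.31,.4); w2=vision.read_camera("wrist"); st()
cv2.imwrite("pics/b1.png",np.hstack([cv2.resize(a["frame"][:,:,::-1],(400,300)) for a in (w,w2)]))
E
```

```text
grip t=5.7 p [0.6252 0.181  0.1725] F [-0.8 -0.6  5.5] w 0.0208
lift t=6.4 p [0.6242 0.1808 0.3083] F [ 0.2 -0.  -2.3] w 0.0211
 t=8.1 p [ 0.4174 -0.3692  0.3099] F [-0.4 -0.4 -2.1] w 0.0206
```

View pics/b1.png

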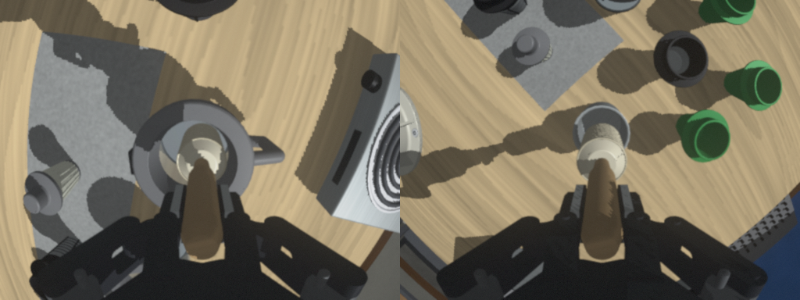

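Brush is gripped upright and hangs over the pot (right frame, about (600,150)). Lowering it, then picking cone R with a hover measurement that also measures bin C.

```bash
cat >> h.py <<'E'
def look(n,c,h=None,win=.02):
    """measure with camera nearly above c: TCP shifted so camera (77 mm to the left of radial) is over it"""
    r,z=SPEC[n]; w=vision.read_camera("wrist"); m=circ(w,"wrist",c,z,r,win=win); print(n,np.round(m,4)); return m[:2],w
def over(x,y,z,v=.4):
    """TCP such that the wrist camera is above (x,y)"""
    rr=np.hypot(x,y); a=np.arctan2(y,x)-np.arctan2(.06,rr); go(rr*np.cos(a),rr*np.sin(a),z,v)
E
python3 - <<'E'
from h import *
px,py=.417,-.3705
go(px,py,.2,.3); go(px,py,.1725,.06); st("down"); hand.move_gripper(.06); st()
go(px,py,.27,.3); hand.move_gripper(.085)
(cx,cy),_=(over(.583,-.359,.30),look("cone",(.583,-.359)))[1]
b,w1=(over(.608,-.197,.30),look("bin",(.608,-.197)))[1]
im=[]
for c,r,z,cam in [((cx,cy),.044,.097,_),(b,.055,.11,w1),((px,py),.044,.095,_)]:
    a=ortho(cam,"wrist",c,z,.066,.0005);cv2.circle(a,(132,132),int(r/.0005),(0,0,255),1);im.append(a)
cv2.imwrite("pics/c1.png",np.hstack(im));st()
E
```

```text
down t=9.2 p [ 0.4169 -0.3705  0.1723] F [ 0.2 -0.6 -1.2] w 0.0211
 t=9.7 p [ 0.4171 -0.3705  0.1726] F [-0.6 -0.1  0.3] w 0.0604
cone [ 0.5832 -0.3617 55.3958]
bin [ 0.6082 -0.1968 26.3659]
 t=11.7 p [ 0.5861 -0.2529  0.3002] F [-0.5 -1.3  0.6] w 0.0850
```

View pics/c1.png

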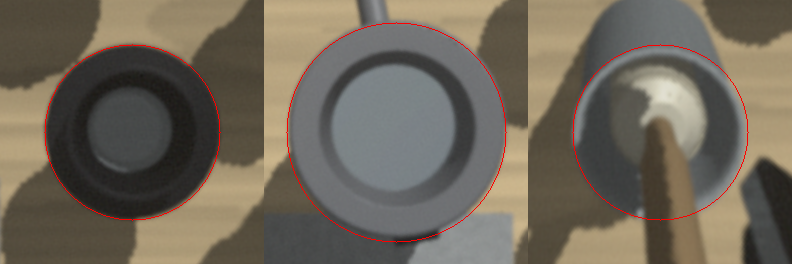

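Circle fits line up well, and the brush stands in the pot. Now cone R → bin C, with force-watched seating.

```bash
cat >> h.py <<'E'
def seat(x,y,z0,zt,fstop=8,v=.04):
    """down to z0 fast-ish, then 1 mm steps to zt-3 mm at most, stopping on force"""
    go(x,y,z0,.15); bot.dwell(.15); f0=get_obs()["wrist_force"].copy(); z=z0
    while z>zt-.003:
        z-=.002 if z>zt+.004 else .001; go(x,y,z,v); f=get_obs()["wrist_force"]-f0
        if f[2]>fstop: break
    o=get_obs(); print("seat z cmd %.4f act %.4f target %.4f dF"%(z,o["position"][2],zt),f.round(1)); return z
def pick(x,y,zg,w,s,up):
    go(x,y,zg+.06,.4); go(x,y,zg,.15); hand.move_gripper(w,s); st("grip"); go(x,y,up,.25); st("lift")
def release(x,y,z,w,up):
    hand.move_gripper(w); st("open"); go(x,y,z+.05,.15); go(x,y,up,.35)
E
python3 - <<'E'
from h import *
c=(.5832,-.3617); b=(.6082,-.1968); zg=.115
pick(*c,zg,.05,50,.275)
go(*b,.275,.35); zt=zg+.018
z=seat(*b,zt+.03,zt); 
w=vision.read_camera("side"); cv2.imwrite("pics/s1.png",cv2.resize(w["frame"][90:240,200:340,::-1],None,fx=4,fy=4,interpolation=cv2.INTER_CUBIC))
E
```

```text
grip t=13.2 p [ 0.5839 -0.3621  0.117 ] F [-1.7  1.6  6. ] w 0.0596
lift t=14.0 p [ 0.5825 -0.3613  0.2736] F [-0.6 -0.3 -1.9] w 0.0601
seat z cmd 0.1340 act 0.1351 target 0.1330 dF [-1.5  0.8  8.5]
```

View pics/s1.png

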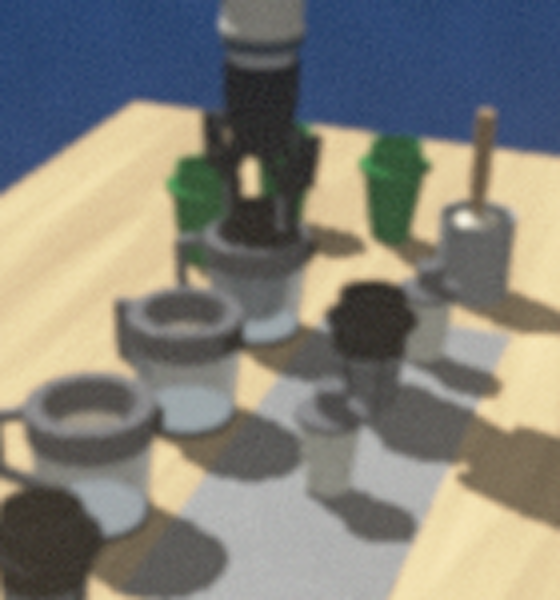

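The side crop shows the cone in bin C at about (262,235). On grasping, the fingertips rode the flange (TCP at 0.117), so the expected seat height is 0.135, and it reads 0.1351. Next time I'll grip 2–3 mm higher. Releasing, checking, then picking cone M and measuring bin B.

Run:
```python
from h import *
b=(.6082,-.1968)
release(*b,.135,.085,.29)
over(*b,.30); w=vision.read_camera("wrist"); 
m=circ(w,"wrist",b,.115,.044,win=.01); n=circ(w,"wrist",b,.11,.055,win=.02); print("flange",np.round(m,4),"bin",np.round(n,4))
over(.608,-.001,.30); bb,w1=look("bin",(.608,-.001),win=.03)
over(.453,-.079,.30); c,w2=look("cone",(.453,-.079))
im=[]
for cc,r,z,cam in [(m,.044,.115,w),(n,.055,.11,w),(bb,.055,.11,w1),(c,.044,.097,w2)]:
    a=ortho(cam,"wrist",cc[:2],z,.066,.0005);cv2.circle(a,(132,132),int(r/.0005),(0,0,255),1);im.append(cv2.resize(a,(200,200)))
cv2.imwrite("pics/c2.png",np.hstack(im));st()
```

```text
open t=20.1 p [ 0.6081 -0.1968  0.1338] F [-0.8 -0.   0. ] w 0.0850
flange [ 0.6089 -0.197  53.4827] bin [ 0.6084 -0.196  27.1156]
bin [ 6.072e-01 -1.300e-03  3.528e+01]
cone [ 0.4532 -0.0788 56.9832]
 t=22.7 p [ 0.4394 -0.1377  0.3003] F [-0.  -0.4  0.5] w 0.0850
```

View pics/c2.png

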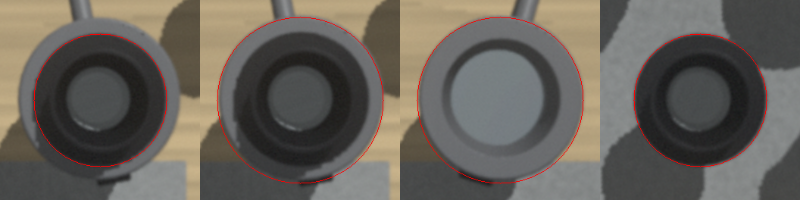

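Cone is concentric within 1 mm in bin C. Next: cone M → bin B, then measure bin A and cone L.

Run:
```python
from h import *
c=(.4532,-.0788); b=(.6072,-.0013)
pick(*c,.120,.05,50,.275); zg=get_obs()["position"][2]-.275+.120
go(*b,.275,.35); zt=.120+.018
z=seat(*b,zt+.03,zt); release(*b,zt,.085,.29)
over(*b,.30); w=vision.read_camera("wrist")
m=circ(w,"wrist",b,.115,.044,win=.02); n=circ(w,"wrist",b,.11,.055,win=.02); print("flange",np.round(m,4),"bin",np.round(n,4))
over(.6155,.186,.30); bb,w1=look("bin",(.6155,.186),win=.035)
over(.5717,.3512,.30); c,w2=look("cone",(.5717,.351))
im=[]
for cc,r,z,cam in [(m,.044,.115,w),(n,.055,.11,w),(bb,.055,.11,w1),(c,.044,.097,w2)]:
    a=ortho(cam,"wrist",cc[:2],z,.066,.0005);cv2.circle(a,(132,132),int(r/.0005),(0,0,255),1);im.append(cv2.resize(a,(200,200)))
cv2.imwrite("pics/c3.png",np.hstack(im));st()
```

```text
grip t=24.1 p [ 0.4543 -0.079   0.122 ] F [-3.4  0.6 15.5] w 0.0599
lift t=24.9 p [ 0.4525 -0.0787  0.2741] F [-0.4 -0.6 -1. ] w 0.0600
seat z cmd 0.1390 act 0.1403 target 0.1380 dF [-1.4  0.3  9.6]
open t=30.9 p [ 0.607  -0.0013  0.1387] F [ 0.2 -0.6 -0.4] w 0.0847
flange [ 6.07400e-01 -1.00000e-03  5.27463e+01] bin [ 6.07400e-01 -6.00000e-04  3.66613e+01]
bin [ 0.6233  0.2072 35.5338]
cone [ 0.5724  0.3512 61.1685]
 t=33.5 p [0.6008 0.2977 0.2998] F [ 1.  -0.2  1.2] w 0.0848
```

View pics/c3.png

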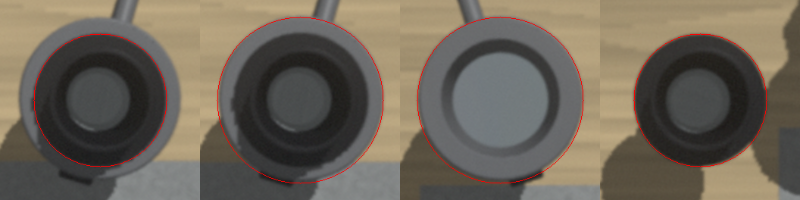

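Bin A has been knocked to (0.6233, 0.2072), and the fit on it is clean. Cone L goes there. Then I'll measure both filters and all the bins again.

Run:
```python
from h import *
c=(.5724,.3512); b=(.6233,.2072)
pick(*c,.124,.05,50,.28)
over_=go(*b,.28,.35); zt=.124+.018
z=seat(*b,zt+.03,zt); release(*b,zt,.085,.29)
def chk(b):
    over(*b,.30); w=vision.read_camera("wrist")
    m=circ(w,"wrist",b,.115,.044,win=.03); n=circ(w,"wrist",b,.11,.055,win=.03); print("flange",np.round(m,4),"bin",np.round(n,4)); return m,w
m1,w1=chk(b)
f1,wf1=(over(.443,.0785,.30),look("f",(.443,.0785)))[1]
f2,wf2=(over(.427,-.192,.30),look("f",(.427,-.192)))[1]
im=[]
for cc,r,z,cam in [(m1,.044,.115,w1),(m1,.055,.11,w1),(f1,.031,.081,wf1),(f2,.031,.081,wf2)]:
    a=ortho(cam,"wrist",cc[:2],z,.066,.0005);cv2.circle(a,(132,132),int(r/.0005),(0,0,255),1);im.append(cv2.resize(a,(200,200)))
cv2.imwrite("pics/c4.png",np.hstack(im));st()
```

```text
grip t=34.9 p [0.5734 0.3518 0.1267] F [-2.7 -2.  11.5] w 0.0599
lift t=35.7 p [0.5717 0.3508 0.2786] F [ 0.3  0.5 -2.8] w 0.0596
seat z cmd 0.1430 act 0.1448 target 0.1420 dF [-3.  -0.2 14.3]
open t=41.6 p [0.6232 0.2072 0.1427] F [-0.1  0.2 -0.2] w 0.0853
flange [ 0.6235  0.2085 53.7777] bin [ 0.623   0.2079 37.8884]
f [ 0.4412  0.0783 14.7669]
f [ 0.4258 -0.1932 18.8419]
 t=44.6 p [ 0.3996 -0.2436  0.2996] F [ 0.4  0.1 -0.9] w 0.0852
```

View pics/c4.png

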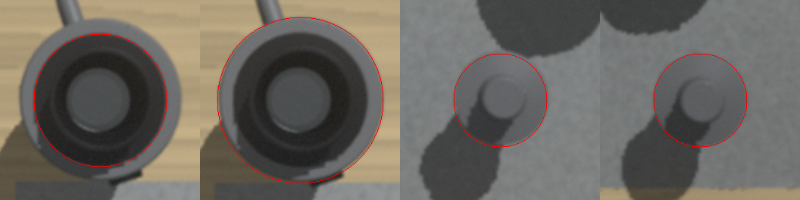

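All three cones are home: flange and bin centres agree within 1 mm, and seat heights match the grasp heights + 18 mm. Filters next, with each receiving cone re-measured first.

Run:
```python
from h import *
tiles=[]
for f,b in [((.4258,-.1932),(.6089,-.197)),((.4412,.0783),(.6074,-.001))]:
    over(*b,.30); w=vision.read_camera("wrist")
    m=circ(w,"wrist",b,.115,.044,win=.03)[:2]; print("flange",np.round(m,4))
    go(*f,.2,.4); w=vision.read_camera("wrist"); r=circ(w,"wrist",f,.081,.031,win=.012); print("f near",np.round(r,4))
    if np.hypot(r[0]-f[0],r[1]-f[1])<.004: f=((f[0]+r[0])/2,(f[1]+r[1])/2)
    zg=.103; go(*f,zg,.15); hand.move_gripper(.015,40); st("grip"); pz=get_obs()["position"][2]
    go(*f,.29,.25); st("lift"); go(*m,.29,.35)
    a=vision.read_camera("side"); zt=pz+.064
    seat(*m,zt+.035,zt); tiles.append(vision.read_camera("side"))
    release(*m,zt,.06,.30); hand.move_gripper(.085)
cv2.imwrite("pics/f.png",np.hstack([cv2.resize(t["frame"][90:240,200:340,::-1],(400,430),interpolation=cv2.INTER_CUBIC) for t in tiles])); st()
```

```text
flange [ 0.6086 -0.1973]
f near [ 0.4266 -0.192  20.7855]
grip t=47.3 p [ 0.4264 -0.1927  0.1035] F [-0.7  1.1  5.8] w 0.0269
lift t=48.2 p [ 0.4255 -0.1922  0.2888] F [ 0.6 -0.5 -1.5] w 0.0266
seat z cmd 0.1665 act 0.1675 target 0.1675 dF [-1.7  0.2  8.1]
open t=55.3 p [ 0.6086 -0.1972  0.1664] F [-0.2  0.9 -0.1] w 0.0602
flange [ 0.6072 -0.0018]
f near [ 0.4409  0.0791 10.7208]
grip t=59.2 p [0.4415 0.0788 0.1035] F [0.  0.6 5. ] w 0.0266
lift t=60.1 p [0.4403 0.0785 0.2888] F [ 0.2 -0.  -1.3] w 0.0268
seat z cmd 0.1665 act 0.1675 target 0.1675 dF [-3.1  0.8 11.1]
open t=67.2 p [ 0.6071 -0.0018  0.1663] F [-0.9 -0.3 -0.1] w 0.0602
 t=68.4 p [ 0.6067 -0.0017  0.2989] F [-0.5 -0.6 -0. ] w 0.0852
```

View pics/f.png

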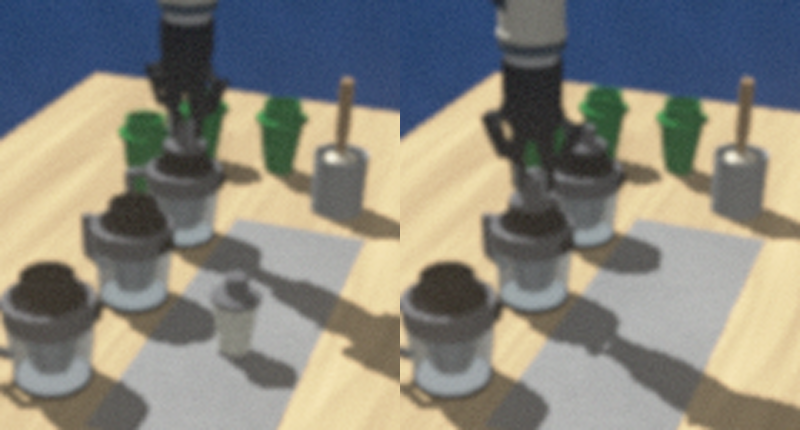

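Both filters seated exactly at the expected height. I'll retreat for a final look, and check again for a third filter.

Run:
```python
from h import *
im=[]
for b in [(.6072,-.0018),(.6086,-.1973),(.6235,.2085)]:
    over(*b,.36); w=vision.read_camera("wrist"); f=circ(w,"wrist",b,.145,.031,win=.012); c=circ(w,"wrist",b,.115,.044,win=.02); n=circ(w,"wrist",b,.11,.055,win=.03)
    print("cap",np.round(f,4),"fl",np.round(c,4),"bin",np.round(n,4)); a=ortho(w,"wrist",b,.115,.066,.0005); im.append(cv2.resize(a,(266,200)))
go(.45,.0,.40); hand.move_gripper(.085)
bot.goto_joints([-1.156,.353,1.633,0,1.155,-.002]); st()
t=vision.read_camera("top")["frame"][:,:,::-1]; s=vision.read_camera("side")["frame"][:,:,::-1]
bt=np.hstack([cv2.resize(t,(399,300)),cv2.resize(s,(399,300))])
cv2.imwrite("pics/end.png",np.vstack([np.hstack(im),bt]))
```

```text
cap [ 6.07400e-01 -2.60000e-03  5.39763e+01] fl [ 6.06900e-01 -1.00000e-03  4.36582e+01] bin [ 6.07400e-01 -6.00000e-04  3.15506e+01]
cap [ 0.6089 -0.1986 55.4346] fl [ 0.6088 -0.1966 44.7633] bin [ 0.6088 -0.196  24.2868]
cap [ 0.6288  0.2178 15.0241] fl [ 0.6238  0.2082 46.9943] bin [ 0.6238  0.2078 33.337 ]
 t=74.0 p [ 0.2543 -0.5713  0.2489] F [ 0.4  0.5 -0.1] w 0.0849
```

View pics/end.png

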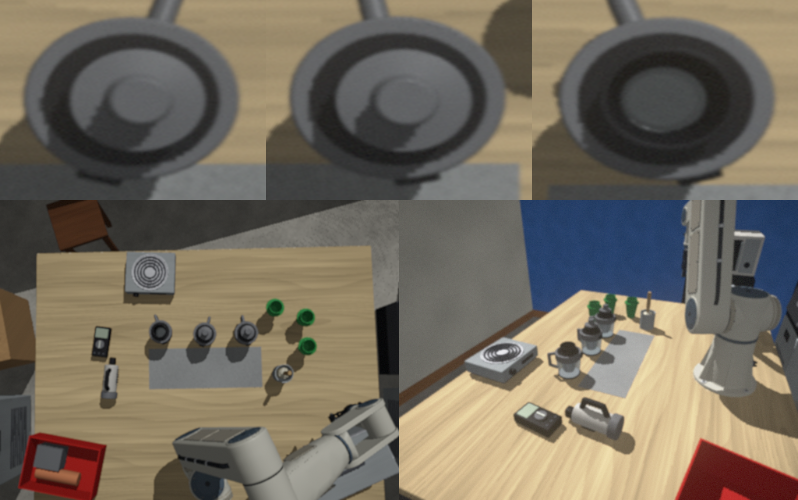

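```bash
python3 -c "
from workcell import hand_in; print(hand_in())"
```

```text
the job is handed in; nothing more can be done
None
```

The job is handed in after about 74 s of robot time; no verdict comes back. The brush stands in the steel pot, all three bins have a mesh cone fully home, and both filters are in their own cones. I saw only two filters anywhere on the bench, so the third cone stays empty.

**Order and knock:** I did the brush first, then the cones, then the filters. The brush bin was knocked about 2 cm aside during the run. I measured it again before fitting its cone.

**Last checks:**
- **Heights:** every cone and filter stopped on contact within 0.3 mm of its expected home height.
- **Cones:** flange centres agree with bin centres within about 1 mm.
- **Filters:** cap centres read 1.6–2.0 mm to one side of the cone centres, slightly more than the 1.5 mm play. The camera calibration is only good to about 2 mm, and the caps look flat in the pictures, so I took them as home.
- **Everything else:** bins and pot are upright. The vacuum body, the meter and the green look-alikes appear where they were, by eye in the final pictures.

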